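Pack up a frame rail level with its gauge pillar

ROBOT

A 7-joint arm with a two-finger parallel gripper is mounted at the origin on the work surface. World frame = base frame: x ahead of the robot, y to its left, z up, the work surface at z = 0. Lengths are in m, angles in degrees, forces in N, time in s.
With the tool pointing down it reaches from about 0.425 to 0.875 m from the base axis. Payload 8.4 kg.
Tool frame: the origin (TCP) lies where the fingers leave the gripper's body, on its centre line; the fingertips stand 70 mm ahead of it and the grasp point (between the pads) lies 51 mm ahead of it; z points along the fingers, y is the line along which they close (so a half turn about z gives the same grasp; the last joint's range is limited). The gripper opens to 87 mm and grips with 3 to 60 N. Pads are 19 mm wide; open, the fingers measure 117 mm over their backs; the gripper's body (75 mm by 190 mm) begins 51 mm behind the grasp point.
Start: joints at [-78.621, 19.091, 2.286, 83.961, -0.768, 76.965, -3.352], TCP at [0.191, 0.621, 0.292] pointing down, gripper open.
Joint ranges: [-147.57, 147.57], [-21.85, 119.76], [-74.77, 79.35], [14.55, 137.4], [-85.83, 265.84], [4.83, 119.75], [-152.11, 152.11]. Speed limits (degrees/s): [127.2, 127.2, 159.86, 159.86, 180, 180, 180].

INTERFACE

Orientations are given as [roll, pitch, yaw] about the fixed x, y, z axes, in that order (R = Rz(yaw) Ry(pitch) Rx(roll)).
In Python, from rig import robot gives the robot as it stands.
- The arm moves only by the tool play_rows, never from a script. Its argument "series" is a list of rows, each a list of 7 numbers: the shift along the tool's x, y, z normalised to -1 to 1, where 1 is 0.05 m, then the turn, a rotation vector about the tool's x, y, z normalised to -1 to 1, where 1 is 0.15 rad, then the opening in per cent of the stroke, from 0 (shut) to 100 (fully open). In form: [[tx, ty, tz, ax, ay, az, gripper], ...]. A call has 1 to 8 rows; each row shifts and turns the commanded pose from where the row before left it, along the tool's axes as they then stand; what a row does not reach is not made up. A row lasts 1/10 s, in which the tool goes at most 50 mm and 8.59 degrees, less where a joint would pass 70% of its speed; a pose out of reach is approached as far as the arm can. A call with a number of a shift or a turn outside -1 to 1 is refused whole. A call with a gripper value outside its range is refused whole. The fingers move at their own pace and stop on an object; "force" is the grip in N (left out, the last holds). Time passes only in rows, so rows that do not move let the fingers close. It gives the time, the measured TCP pose, the force, the opening and the grip force at its end, in the units of the state.
- robot.observe(): the state, without advancing time (a new reading comes with each control period).
- robot.snapshot(name): name is "scene" or "top" or "wrist"; returns (picture, depth): 400x640x3 uint8, blue, green, red; 400x640 float32, m along the optical axis (not along the pixel's ray), 0 where there is no reading.
- robot.get_calibration(name): a dict with "vertical_fov" (degrees; the focal length in pixels is half the picture's height over the tangent of half this angle, whatever the lens; pixels are square), "cx", "cy" (the principal point, pixels), "k1" (the pictures are not rectified: a ray, as slopes to the right and down, at radius r is drawn at 1 + k1 r^2 times it, then the intrinsics apply), "view" (4x4, takes a point from world to camera coordinates); the wrist camera has in their place "hand_eye" (4x4, takes a point from camera to tool coordinates, whose origin is the TCP and whose axes are the flange's). Camera axes: x right, y up, looking along -z (the intrinsics and any distortion apply to the point x, -y, -z); pixel columns grow to the right and rows downward; lengths in m; the calibration is good to about 2 mm. A picture is of the moment at which its call begins: read the wrist's pose just before it. get_calibration takes no time and is no camera call.
- robot.hand_in(): hands the job in; it is judged then, once.
The state is a dict: "t": time; "joints": joint angles; "qd": joint speeds; "effort": joint torques, N m; "ee_pos": TCP position; "tool_rot": TCP orientation; "force": force on the tool from outside, world axes, zero at the start; "wrist_torque": the same for the moment, N m; "width": finger opening in m; "grasp_force": force on a finger pad.
Only numpy, scipy, OpenCV 4.12 (cv2) and the standard library are available. Lean on these libraries where they do the work, as an engineer would, in place of code of your own. Each camera call takes 0.05 s, during which the arm holds its last target. There are 200 camera calls.

TASK

Stack packing plates squarely on the jig's pad, edges lined up with it, until the top of the stack is level with the top of the pillar that stands in the jig's fork, and no higher. Then lay the slotted rail flat and level across stack and pillar, centred over the jig and along it, and let go. Keep unused plates clear of the jig and leave the screwdriver, spanner, reel and jar where they are.

Things in the scene. Friction and masses are not known exactly. Their poses are not given: they have to be found in the camera images.
- jig: Low dark steel jig fixed to the bench, 250 mm long (x), 90 mm wide (y), 6 to 12 mm high. Origin on the bench at the jig's middle. Along its own -x lies a raised pad, 100 mm (x) x 60 mm (y), 12 mm high, centred at x = -75 mm; along +x is a fork in which one pillar stands, at x = +80 mm.
- pad_top (a point): Centre of the top face of the jig's pad, 12 mm above the bench, where the stack is built. Axes as the jig: a plate lies square on the pad with its long side along the jig's x, edges flush with the pad's.
- pillar_seat (a point): Point on the bench in the jig's fork where the gauge pillar stands. One of the three pillars always has its axis here.
- pillar_a_top (a point): Centre of the flat top face (44 mm across) of an upright turned aluminium pillar 48 mm high, fixed to the bench. Which of the three pillars stands in the jig's fork changes; the other two stand elsewhere and play no part.
- pillar_b_top (a point): Centre of the flat top face (44 mm across) of an upright turned aluminium pillar 60 mm high, fixed to the bench. Which of the three pillars stands in the jig's fork changes; the other two stand elsewhere and play no part.
- pillar_c_top (a point): Centre of the flat top face (44 mm across) of an upright turned aluminium pillar 72 mm high, fixed to the bench. Which of the three pillars stands in the jig's fork changes; the other two stand elsewhere and play no part.
- thick_1_c (a point): Centre of a loose bare aluminium packing plate, 100 mm (x) x 60 mm (y) x 24 mm thick (z), 0.38 kg, lying flat on the bench. There are three plates of 24 mm and two of 12 mm, alike but for thickness.
- thick_2_c (a point): Centre of a loose bare aluminium packing plate, 100 mm (x) x 60 mm (y) x 24 mm thick (z), 0.38 kg, lying flat on the bench. There are three plates of 24 mm and two of 12 mm, alike but for thickness.
- thick_3_c (a point): Centre of a loose bare aluminium packing plate, 100 mm (x) x 60 mm (y) x 24 mm thick (z), 0.38 kg, lying flat on the bench. There are three plates of 24 mm and two of 12 mm, alike but for thickness.
- thin_1_c (a point): Centre of a loose bare aluminium packing plate, 100 mm (x) x 60 mm (y) x 12 mm thick (z), 0.19 kg, lying flat on the bench. There are three plates of 24 mm and two of 12 mm, alike but for thickness.
- thin_2_c (a point): Centre of a loose bare aluminium packing plate, 100 mm (x) x 60 mm (y) x 12 mm thick (z), 0.19 kg, lying flat on the bench. There are three plates of 24 mm and two of 12 mm, alike but for thickness.
- rail_c (a point): Centre of a loose slotted aluminium frame rail, 200 mm long (x), 40 mm wide (y), 20 mm high (z), 0.25 kg, lying flat on the bench.
- screwdriver: Bystander: loose screwdriver lying on the bench near the robot; not to be disturbed.
- spanner: Bystander: loose spanner lying on the bench; not to be disturbed.
- solder_reel: Bystander: loose grey reel 60 mm across and 38 mm high, standing on its flange; origin at its underside; not to be disturbed.
- flux_jar: Bystander: loose capped jar 52 mm across and 60 mm high; origin at its underside; not to be disturbed.
Not all that is in view belongs to the job. Leave any green look-alike of the part that bears pillar_a_top alone.

How it is judged (in metres and radians):
On the way:
1. the plates stacked squarely on the pad are level with the top of the pillar in the fork, released (((horizontal distance between pillar_a_top and pillar_seat below 0.02 m and ((horizontal distance between thick_1_c and pad_top below 0.015 m and z of thick_1_c in the frame of pillar_a_top between -0.016 and -0.008 m) or (horizontal distance between thick_2_c and pad_top below 0.015 m and z of thick_2_c in the frame of pillar_a_top between -0.016 and -0.008 m) or (horizontal distance between thick_3_c and pad_top below 0.015 m and z of thick_3_c in the frame of pillar_a_top between -0.016 and -0.008 m) or (horizontal distance between thin_1_c and pad_top below 0.015 m and z of thin_1_c in the frame of pillar_a_top between -0.01 and -0.002 m) or (horizontal distance between thin_2_c and pad_top below 0.015 m and z of thin_2_c in the frame of pillar_a_top between -0.01 and -0.002 m)) and z of each of thick_1_c, thick_2_c, thick_3_c in the frame of pillar_a_top below -0.008 m and z of each of thin_1_c, thin_2_c in the frame of pillar_a_top below -0.002 m) or (horizontal distance between pillar_b_top and pillar_seat below 0.02 m and ((horizontal distance between thick_1_c and pad_top below 0.015 m and z of thick_1_c in the frame of pillar_b_top between -0.016 and -0.008 m) or (horizontal distance between thick_2_c and pad_top below 0.015 m and z of thick_2_c in the frame of pillar_b_top between -0.016 and -0.008 m) or (horizontal distance between thick_3_c and pad_top below 0.015 m and z of thick_3_c in the frame of pillar_b_top between -0.016 and -0.008 m) or (horizontal distance between thin_1_c and pad_top below 0.015 m and z of thin_1_c in the frame of pillar_b_top between -0.01 and -0.002 m) or (horizontal distance between thin_2_c and pad_top below 0.015 m and z of thin_2_c in the frame of pillar_b_top between -0.01 and -0.002 m)) and z of each of thick_1_c, thick_2_c, thick_3_c in the frame of pillar_b_top below -0.008 m and z of each of thin_1_c, thin_2_c in the frame of pillar_b_top below -0.002 m) or (horizontal distance between pillar_c_top and pillar_seat below 0.02 m and ((horizontal distance between thick_1_c and pad_top below 0.015 m and z of thick_1_c in the frame of pillar_c_top between -0.016 and -0.008 m) or (horizontal distance between thick_2_c and pad_top below 0.015 m and z of thick_2_c in the frame of pillar_c_top between -0.016 and -0.008 m) or (horizontal distance between thick_3_c and pad_top below 0.015 m and z of thick_3_c in the frame of pillar_c_top between -0.016 and -0.008 m) or (horizontal distance between thin_1_c and pad_top below 0.015 m and z of thin_1_c in the frame of pillar_c_top between -0.01 and -0.002 m) or (horizontal distance between thin_2_c and pad_top below 0.015 m and z of thin_2_c in the frame of pillar_c_top between -0.01 and -0.002 m)) and z of each of thick_1_c, thick_2_c, thick_3_c in the frame of pillar_c_top below -0.008 m and z of each of thin_1_c, thin_2_c in the frame of pillar_c_top below -0.002 m)) and (horizontal distance between thick_1_c and pad_top above 0.08 m or (horizontal distance between thick_1_c and pad_top below 0.015 m and angle between the x axis of thick_1_c and the x axis of pad_top, either way round below 0.15 rad and angle between the z axis of thick_1_c and the z axis of pad_top, either way round below 0.05 rad)) and (horizontal distance between thick_2_c and pad_top above 0.08 m or (horizontal distance between thick_2_c and pad_top below 0.015 m and angle between the x axis of thick_2_c and the x axis of pad_top, either way round below 0.15 rad and angle between the z axis of thick_2_c and the z axis of pad_top, either way round below 0.05 rad)) and (horizontal distance between thick_3_c and pad_top above 0.08 m or (horizontal distance between thick_3_c and pad_top below 0.015 m and angle between the x axis of thick_3_c and the x axis of pad_top, either way round below 0.15 rad and angle between the z axis of thick_3_c and the z axis of pad_top, either way round below 0.05 rad)) and (horizontal distance between thin_1_c and pad_top above 0.08 m or (horizontal distance between thin_1_c and pad_top below 0.015 m and angle between the x axis of thin_1_c and the x axis of pad_top, either way round below 0.15 rad and angle between the z axis of thin_1_c and the z axis of pad_top, either way round below 0.05 rad)) and (horizontal distance between thin_2_c and pad_top above 0.08 m or (horizontal distance between thin_2_c and pad_top below 0.015 m and angle between the x axis of thin_2_c and the x axis of pad_top, either way round below 0.15 rad and angle between the z axis of thin_2_c and the z axis of pad_top, either way round below 0.05 rad)) and contact force between the fingers and thick_1 below 0.3 N and contact force between the fingers and thick_2 below 0.3 N and contact force between the fingers and thick_3 below 0.3 N and contact force between the fingers and thin_1 below 0.3 N and contact force between the fingers and thin_2 below 0.3 N), for 0.2 s.
At the end, for the whole second after the job is handed in: Stack top within 4 mm of the fork pillar's top; plates within 80 mm of the pad centre are within 15 mm of it, square to 0.15 rad, flat to 0.05. Rail at rest on both: centre -20/+25 mm along and 15 mm across the jig's middle, aligned to 0.12 rad, level to 0.04, centre 6-14 mm above the pillar (((horizontal distance between pillar_a_top and pillar_seat below 0.02 m and ((horizontal distance between thick_1_c and pad_top below 0.015 m and z of thick_1_c in the frame of pillar_a_top between -0.016 and -0.008 m) or (horizontal distance between thick_2_c and pad_top below 0.015 m and z of thick_2_c in the frame of pillar_a_top between -0.016 and -0.008 m) or (horizontal distance between thick_3_c and pad_top below 0.015 m and z of thick_3_c in the frame of pillar_a_top between -0.016 and -0.008 m) or (horizontal distance between thin_1_c and pad_top below 0.015 m and z of thin_1_c in the frame of pillar_a_top between -0.01 and -0.002 m) or (horizontal distance between thin_2_c and pad_top below 0.015 m and z of thin_2_c in the frame of pillar_a_top between -0.01 and -0.002 m)) and z of each of thick_1_c, thick_2_c, thick_3_c in the frame of pillar_a_top below -0.008 m and z of each of thin_1_c, thin_2_c in the frame of pillar_a_top below -0.002 m) or (horizontal distance between pillar_b_top and pillar_seat below 0.02 m and ((horizontal distance between thick_1_c and pad_top below 0.015 m and z of thick_1_c in the frame of pillar_b_top between -0.016 and -0.008 m) or (horizontal distance between thick_2_c and pad_top below 0.015 m and z of thick_2_c in the frame of pillar_b_top between -0.016 and -0.008 m) or (horizontal distance between thick_3_c and pad_top below 0.015 m and z of thick_3_c in the frame of pillar_b_top between -0.016 and -0.008 m) or (horizontal distance between thin_1_c and pad_top below 0.015 m and z of thin_1_c in the frame of pillar_b_top between -0.01 and -0.002 m) or (horizontal distance between thin_2_c and pad_top below 0.015 m and z of thin_2_c in the frame of pillar_b_top between -0.01 and -0.002 m)) and z of each of thick_1_c, thick_2_c, thick_3_c in the frame of pillar_b_top below -0.008 m and z of each of thin_1_c, thin_2_c in the frame of pillar_b_top below -0.002 m) or (horizontal distance between pillar_c_top and pillar_seat below 0.02 m and ((horizontal distance between thick_1_c and pad_top below 0.015 m and z of thick_1_c in the frame of pillar_c_top between -0.016 and -0.008 m) or (horizontal distance between thick_2_c and pad_top below 0.015 m and z of thick_2_c in the frame of pillar_c_top between -0.016 and -0.008 m) or (horizontal distance between thick_3_c and pad_top below 0.015 m and z of thick_3_c in the frame of pillar_c_top between -0.016 and -0.008 m) or (horizontal distance between thin_1_c and pad_top below 0.015 m and z of thin_1_c in the frame of pillar_c_top between -0.01 and -0.002 m) or (horizontal distance between thin_2_c and pad_top below 0.015 m and z of thin_2_c in the frame of pillar_c_top between -0.01 and -0.002 m)) and z of each of thick_1_c, thick_2_c, thick_3_c in the frame of pillar_c_top below -0.008 m and z of each of thin_1_c, thin_2_c in the frame of pillar_c_top below -0.002 m)) and (horizontal distance between thick_1_c and pad_top above 0.08 m or (horizontal distance between thick_1_c and pad_top below 0.015 m and angle between the x axis of thick_1_c and the x axis of pad_top, either way round below 0.15 rad and angle between the z axis of thick_1_c and the z axis of pad_top, either way round below 0.05 rad)) and (horizontal distance between thick_2_c and pad_top above 0.08 m or (horizontal distance between thick_2_c and pad_top below 0.015 m and angle between the x axis of thick_2_c and the x axis of pad_top, either way round below 0.15 rad and angle between the z axis of thick_2_c and the z axis of pad_top, either way round below 0.05 rad)) and (horizontal distance between thick_3_c and pad_top above 0.08 m or (horizontal distance between thick_3_c and pad_top below 0.015 m and angle between the x axis of thick_3_c and the x axis of pad_top, either way round below 0.15 rad and angle between the z axis of thick_3_c and the z axis of pad_top, either way round below 0.05 rad)) and (horizontal distance between thin_1_c and pad_top above 0.08 m or (horizontal distance between thin_1_c and pad_top below 0.015 m and angle between the x axis of thin_1_c and the x axis of pad_top, either way round below 0.15 rad and angle between the z axis of thin_1_c and the z axis of pad_top, either way round below 0.05 rad)) and (horizontal distance between thin_2_c and pad_top above 0.08 m or (horizontal distance between thin_2_c and pad_top below 0.015 m and angle between the x axis of thin_2_c and the x axis of pad_top, either way round below 0.15 rad and angle between the z axis of thin_2_c and the z axis of pad_top, either way round below 0.05 rad)) and x of rail_c in the frame of jig between -0.02 and 0.025 m and y of rail_c in the frame of jig between -0.015 and 0.015 m and angle between the x axis of rail_c and the x axis of jig, either way round below 0.12 rad and angle between the z axis of rail_c and the z axis of jig, either way round below 0.04 rad and ((horizontal distance between pillar_a_top and pillar_seat below 0.02 m and z of rail_c in the frame of pillar_a_top between 0.006 and 0.014 m) or (horizontal distance between pillar_b_top and pillar_seat below 0.02 m and z of rail_c in the frame of pillar_b_top between 0.006 and 0.014 m) or (horizontal distance between pillar_c_top and pillar_seat below 0.02 m and z of rail_c in the frame of pillar_c_top between 0.006 and 0.014 m)) and linear speed of rail below 0.01 m/s and angular speed of rail below 0.05 rad/s); the robot touches nothing.
It fails at once if a bystander (screwdriver, spanner, reel, jar) is moved more than 30 mm (distance of any of screwdriver, spanner, solder_reel, flux_jar from where it was at the start of the episode above 0.03 m).
It also fails if it takes over 72 s, if anything falls off the work surface, if the arm or the gripper's body presses on something with over 40 N, if the wrist force passes 120 N, or if a joint passes its speed limit or range.

## Working session

There is one attempt and no reset: what is moved stays moved. The work goes in short steps, Python scripts to look and compute and a tool call to move; the robot and the scene stay as the last step left them, time stands still between calls to the robot, and variables do not carry over. Pictures are saved under pics/ and viewed, at most 10 in all, crops included, and the job is handed in when it is done.

Besides the shell and the picture viewer there is one more tool, called as name([rows], argument=value, ...), one row to a line, values as JSON. play_rows: Moves the arm, as the interface text tells. Its arguments: {"type":"object","properties":{"series":{"type":"array"},"force":{"type":"number"}},"required":["series"]}

```bash
mkdir -p pics; cat > h.py <<'E'
import numpy as np, cv2
from rig import robot
from scipy.spatial.transform import Rotation as R
def world(name):
    st=robot.observe(); img,d=robot.snapshot(name); c=robot.get_calibration(name)
    f=200/np.tan(np.radians(c['vertical_fov'])/2)
    K=np.array([[f,0,c['cx']],[0,f,c['cy']],[0,0,1.]])
    v,u=np.mgrid[0:400,0:640]
    p=cv2.undistortPoints(np.stack([u,v],-1).reshape(-1,1,2).astype(np.float64),K,np.array([c['k1'],0,0,0.])).reshape(400,640,2)
    P=np.stack([p[...,0]*d,-p[...,1]*d,-d,np.ones_like(d)],-1)
    if name=='wrist':
        T=np.eye(4);T[:3,:3]=R.from_euler('xyz',st['tool_rot'],degrees=True).as_matrix();T[:3,3]=st['ee_pos'];M=T@np.array(c['hand_eye'])
    else: M=np.linalg.inv(np.array(c['view']))
    W=(P@M.T)[...,:3]; W[d==0]=np.nan
    return img,W
E
python3 - <<'E'
from h import *
print(robot.observe())
for n in('top','scene'):
    i,W=world(n);cv2.imwrite(f'pics/{n}0.png',i);np.save(f'{n}0.npy',W)
    print(n,np.nanmin(W,(0,1)),np.nanmax(W,(0,1)),np.nanmedian(W[...,2]))
E
```

```text
{'t': 0.0, 'joints': array([-78.62168854,  19.13107135,   2.28550597,  84.01264023,
        -0.76731829,  76.9661029 ,  -3.35433536]), 'qd': array([-0.01034021,  0.02759028, -0.03207841,  0.01820423,  0.06291364,
        0.00431446, -0.08895093]), 'effort': array([-2.80364102e-04, -6.56361651e+01,  1.33485999e+00, -4.03813255e+01,
       -5.97853493e-02,  4.48037277e-02,  1.82308413e-04]), 'ee_pos': array([0.19063886, 0.62102597, 0.29135366]), 'tool_rot': array([-1.79905696e+02,  7.12031174e-03,  1.62933659e+02]), 'force': array([-0.33696634, -0.47848277,  0.09363095]), 'wrist_torque': array([-0.03773833,  0.04527316, -0.0264333 ]), 'grasp_force': 0.0, 'width': 0.0868776234568303}
top [-0.17417545 -1.61834114 -0.77651392] [1.74470585 1.46604146 0.68448373] -0.0003262468550127018
scene [-1.68156578 -0.92298777 -0.76477951] [1.4707192  2.05380779 0.4977682 ] 0.003176954187252612
```

View pics/top0.png

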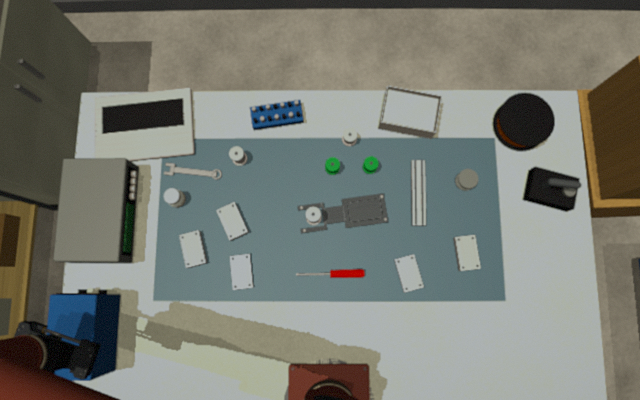

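View pics/scene0.png

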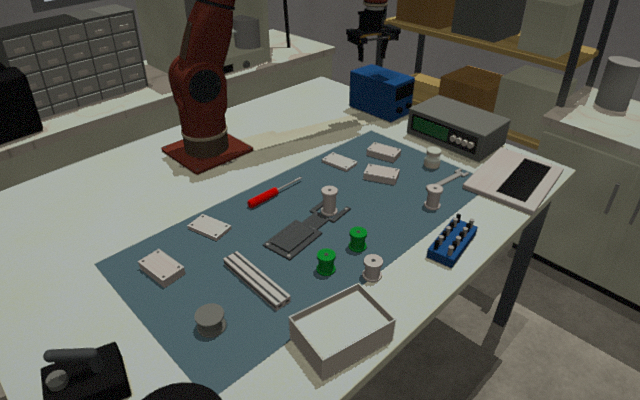

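The top view shows the five plates at (192,249), (232,220), (241,271), (409,272) and (467,252). The jig pad is at (365,211) with the fork pillar at (314,214), and the rail is at (418,192). The bystanders are the spanner (193,172), jar (174,197), reel (467,179) and screwdriver (332,273).

These could be mistaken for the fork pillar: the pillars at (238,155) and (350,137), and the green look-alikes at (333,166) and (371,165). None of those stands in the fork.

```bash
cat > seg.py <<'E'
from h import *
W=np.load('top0.npy')
def rect(m):
    P=W[m][:,:2]; (c,s,a)=cv2.minAreaRect((P*1000).astype(np.float32))
    if s[0]<s[1]: s=s[::-1];a+=90
    return np.array(c)/1000,np.round(s,1),((a+90)%180)-90
img=cv2.imread('pics/top0.png')
for n,(u,v,r) in dict(A=(192,249,22),B=(232,220,22),C=(241,271,22),D=(409,272,22),E=(467,252,22),rail=(418,192,38),padd=(365,211,20),pillar=(314,214,11),p2=(238,155,11),p3=(350,137,10)).items():
    m=np.zeros((400,640),bool);m[v-r:v+r,u-r:u+r]=1
    z0=np.nanmedian(W[...,2][m&(W[...,2]<0.004)]) if 1 else 0
    lo={'padd':.009,'pillar':.04,'p2':.04,'p3':.04}.get(n,.006)
    m&=(W[...,2]>lo)
    z=W[...,2][m]; 
    k,lab=cv2.connectedComponents(m.astype(np.uint8)); 
    l=np.argmax(np.bincount(lab[lab>0])); m=lab==l
    c,s,a=rect(m); print(n,c.round(4),s,round(a,1),'ztop',np.nanpercentile(W[...,2][m],[20,50,90]).round(4),'bench',z0.round(4),m.sum(), 'mean',W[m][:,:2].mean(0).round(4))
cv2.imwrite('pics/crop0.png',cv2.resize(img[130:300,160:500],None,fx=2.3,fy=2.3,interpolation=cv2.INTER_CUBIC))
E
python3 seg.py
```

```text
A [0.4414 0.4039] [106.7  66.4] 17.0 ztop [0.0212 0.024  0.0279] bench 0.0005 718 mean [0.4406 0.3994]
B [0.5261 0.2886] [107.9  71.2] 28.6 ztop [0.0216 0.0243 0.0279] bench 0.0005 721 mean [0.5236 0.2857]
C [0.3745 0.2564] [104.5  63.9] 6.6 ztop [0.0101 0.0127 0.0164] bench 0.0005 709 mean [0.3744 0.2567]
D [ 0.3694 -0.2365] [101.5  67.6] 15.6 ztop [0.0105 0.0128 0.0164] bench 0.0007 718 mean [ 0.37  -0.237]
E [ 0.4277 -0.4082] [104.   64.4] 6.7 ztop [0.022  0.0248 0.0288] bench 0.0008 766 mean [ 0.4285 -0.406 ]
rail [ 0.6138 -0.2751] [206.1  51.6] -1.9 ztop [0.0178 0.0204 0.0244] bench 0.0008 941 mean [ 0.6103 -0.2718]
padd [ 0.5593 -0.1153] [111.8  87.2] -82.3 ztop [0.0106 0.0125 0.0166] bench 0.0013 680 mean [ 0.5594 -0.1104]
pillar [0.5373 0.0431] [43.7 40.3] -0.1 ztop [0.0705 0.0729 0.0765] bench 0.0013 184 mean [0.5366 0.0433]
p2 [0.722  0.2731] [43.2 42.1] 1.9 ztop [0.0585 0.0602 0.0643] bench 0.0007 179 mean [0.7214 0.2729]
p3 [ 0.7842 -0.0654] [43.5 39.3] -0.7 ztop [0.0461 0.0485 0.0523] bench 0.0008 165 mean [ 0.7828 -0.0658]
```

View pics/crop0.png

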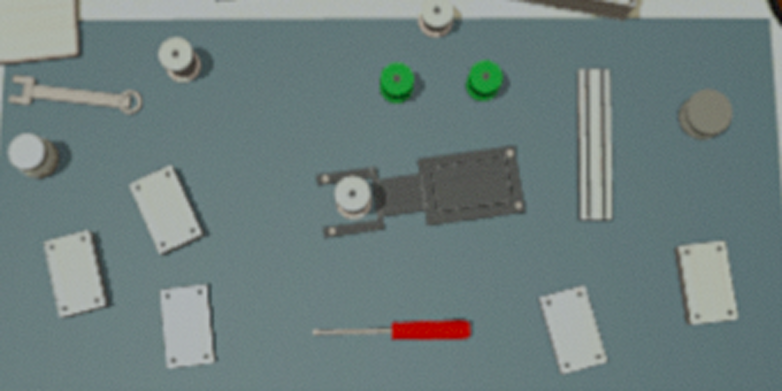

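All pillar heights fit, with 72.9, 60.2 and 48.5 mm measured. Pillar C (72 mm) is in the fork, so I need 60 mm of plates: two thick and one thin. I'll use B and E (24 mm) and D (12 mm). The pillar-to-pad distance measures 155.4 mm against 155 expected, and the jig yaw is about 98.4°.

```bash
cat >> h.py <<'E'
from scipy.linalg import logm, expm
def T(p,r):
    M=np.eye(4);M[:3,:3]=R.from_euler('xyz',r,degrees=True).as_matrix();M[:3,3]=p;return M
def plan(p0,r0,p,yaw,n=None):
    G=np.linalg.inv(T(p0,r0))@T(p,[180,0,yaw])
    w=R.from_matrix(G[:3,:3]).as_rotvec(); L=np.zeros((4,4)); 
    L=logm(G).real
    for N in ([n] if n else range(1,60)):
        D=expm(L/N); row=np.r_[D[:3,3]/.05,R.from_matrix(D[:3,:3]).as_rotvec()/.15]
        if n or (np.linalg.norm(row[:3])<.97 and np.linalg.norm(row[3:])<.97): break
    print('N',N,'row',row.round(3).tolist())
def go(*wps):
    s=robot.observe();p,r=s['ee_pos'],s['tool_rot']
    print('t',round(s['t'],2),p.round(4),r.round(2),'w',round(s['width'],4),'F',s['force'].round(1),round(s['grasp_force'],1))
    for w in wps:
        plan(p,r,w[0],w[1],w[2] if len(w)>2 else None); p=w[0]; r=[180,0,w[1]]
E
python3 -c "
from h import *
go(([.5236,.2857,.22],28.6,16))"
```

```text
t 0.1 [0.1906 0.6211 0.2915] [-179.92    0.    162.94] w 0.0874 F [-0.1 -0.7  0.6] 0.0
N 16 row [-0.616, 0.429, 0.089, -0.0, 0.001, 0.977]
```

play_rows([
  [-0.62, 0.43, 0.09, 0, 0, 0.98, 100],
  [-0.62, 0.43, 0.09, 0, 0, 0.98, 100],
  [-0.62, 0.43, 0.09, 0, 0, 0.98, 100],
  [-0.62, 0.43, 0.09, 0, 0, 0.98, 100],
  [-0.62, 0.43, 0.09, 0, 0, 0.98, 100],
  [-0.62, 0.43, 0.09, 0, 0, 0.98, 100],
  [-0.62, 0.43, 0.09, 0, 0, 0.98, 100],
  [-0.62, 0.43, 0.09, 0, 0, 0.98, 100],
], force=30)

```text
t: 0.9
ee_pos: [0.4709, 0.5623, 0.2551]
tool_rot: [-180.0, 0.1, 95.2]
force: [-0.7, 0.5, -0.1]
width: 0.0872
grasp_force: 0.0
```

play_rows([
  [-0.62, 0.43, 0.09, 0, 0, 0.98, 100],
  [-0.62, 0.43, 0.09, 0, 0, 0.98, 100],
  [-0.62, 0.43, 0.09, 0, 0, 0.98, 100],
  [-0.62, 0.43, 0.09, 0, 0, 0.98, 100],
  [-0.62, 0.43, 0.09, 0, 0, 0.98, 100],
  [-0.62, 0.43, 0.09, 0, 0, 0.98, 100],
  [-0.62, 0.43, 0.09, 0, 0, 0.98, 100],
  [-0.62, 0.43, 0.09, 0, 0, 0.98, 100],
])

```text
t: 1.7
ee_pos: [0.5231, 0.2811, 0.2196]
tool_rot: [180.0, 0.0, 27.8]
force: [0.9, -0.8, -0.3]
width: 0.087
grasp_force: 0.0
```

```bash
cat >> h.py <<'E'
def plate(zlo,zhi,near,rad=.09,save=None):
    img,W=world('wrist')
    if save: cv2.imwrite(save,img)
    with np.errstate(all='ignore'):
        m=(W[...,2]>zlo)&(W[...,2]<zhi)&(np.hypot(W[...,0]-near[0],W[...,1]-near[1])<rad)
    m=cv2.erode(m.astype(np.uint8),np.ones((3,3)))
    k,lab,st,_=cv2.connectedComponentsWithStats(m); l=1+np.argmax(st[1:,4]); P=W[lab==l]
    (c,s,a)=cv2.minAreaRect((P[:,:2]*1000).astype(np.float32))
    if s[0]<s[1]: s=s[::-1];a+=90
    ys,xs=np.where(lab==l)
    print('rect',np.round(c,1),np.round(s,1),'ang',round(((a+90)%180)-90,1),'mean',P.mean(0).round(4),'px',xs.min(),xs.max(),ys.min(),ys.max())
E
python3 -c "
from h import *
go(); plate(.012,.04,(.5236,.2857),.12,'pics/w1.png')"
```

```text
t 1.7 [0.5231 0.2811 0.2196] [1.7997e+02 3.0000e-02 2.7760e+01] w 0.087 F [ 0.9 -0.8 -0.3] 0.0
rect [527.4 287.3] [98.6 57.7] ang 25.6 mean [0.5292 0.2883 0.0238] px 285 342 136 227
```

View pics/w1.png

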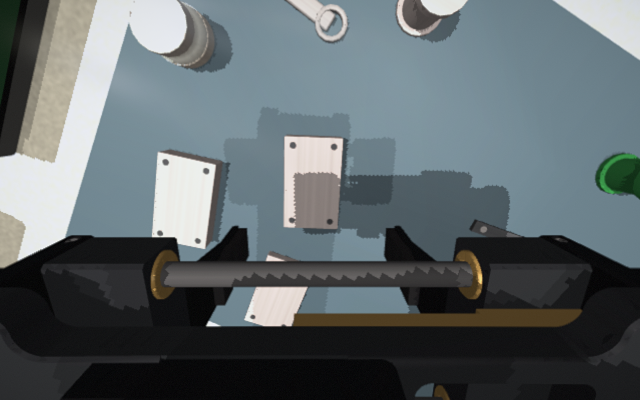

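The picture shows plate B at (313,182), with the neighbouring plates at (187,200) and (278,290). Its 98.6x57.7 mm size and 24 mm height fit a thick plate, so I'll descend and grip.

```bash
python3 -c "
from h import *
go(([.5274,.2873,.12],25.6,3),([.5274,.2873,.074],25.6,2))
print('lift+carry');
plan([.5274,.2873,.16],[180,0,25.6],[.5594,-.1104,.2],98.4)"
```

```text
t 1.75 [0.5219 0.2741 0.2186] [179.89   0.27  26.89] w 0.087 F [ 1.1 -5.5 -2.5] 0.0
N 3 row [0.074, -0.063, 0.657, 0.004, 0.011, 0.05]
N 2 row [0.0, -0.0, 0.46, -0.0, 0.0, -0.0]
lift+carry
N 9 row [-0.761, 0.566, -0.089, -0.0, 0.0, -0.941]
```

play_rows([
  [0, 0, 0, 0, 0, 0, 100],
  [0, 0, 0.5, 0, 0, 0, 100],
  [0, 0, 0.5, 0, 0, 0, 100],
  [0, 0, 0.2, 0, 0, 0, 100],
  [0, 0, 0, 0, 0, 0, 100],
  [0, 0, 0, 0, 0, 0, 100],
])

```text
t: 2.35
ee_pos: [0.5236, 0.2837, 0.1609]
tool_rot: [180.0, -0.0, 28.2]
force: [0.1, -0.4, 0.1]
width: 0.0864
grasp_force: 0.0
```

```bash
python3 -c "
from h import *
go(([.5274,.2873,.12],25.6,3),([.5274,.2873,.074],25.6,2)); plate(.012,.04,(.5274,.2873),.09)
go(([.5274,.2873,.12],25.6,3),([.5274,.2873,.074],25.6,2))"
```

```text
t 2.35 [0.5236 0.2837 0.1609] [ 1.7999e+02 -3.0000e-02  2.8220e+01] w 0.0864 F [ 0.1 -0.4  0.1] 0.0
N 3 row [0.033, -0.009, 0.273, 0.0, -0.001, 0.102]
N 2 row [0.0, -0.0, 0.46, -0.0, 0.0, -0.0]
rect [527.1 287. ] [100.1  58.1] ang 25.5 mean [0.5302 0.2887 0.0238] px 280 351 143 255
t 2.4 [0.5238 0.2837 0.1613] [-1.800e+02 -8.000e-02  2.821e+01] w 0.0869 F [-0.  -0.   0.4] 0.0
N 3 row [0.032, -0.01, 0.276, -0.0, -0.003, 0.101]
N 2 row [0.0, -0.0, 0.46, -0.0, 0.0, -0.0]
```

play_rows([
  [0.03, -0.01, 0.27, 0, 0, 0.1, 100],
  [0.03, -0.01, 0.28, 0, 0, 0.1, 100],
  [0.03, -0.01, 0.28, 0, 0, 0.1, 100],
  [0, 0, 0.5, 0, 0, 0, 100],
  [0, 0, 0.42, 0, 0, 0, 100],
  [0, 0, 0, 0, 0, 0, 100],
  [0, 0, 0, 0, 0, 0, 40],
  [0, 0, 0, 0, 0, 0, 40],
])

```text
t: 3.2
ee_pos: [0.5262, 0.2863, 0.0719]
tool_rot: [180.0, 0.1, 25.6]
force: [0.1, 0.1, -0.1]
width: 0.0777
grasp_force: 0.0
```

play_rows([
  [0, 0, 0, 0, 0, 0, 40],
  [0, 0, 0, 0, 0, 0, 40],
])

```text
t: 3.4
ee_pos: [0.5264, 0.2866, 0.0726]
tool_rot: [180.0, 0.0, 25.6]
force: [0.1, -0.1, -0.0]
width: 0.0629
grasp_force: 0.0
```

```bash
python3 -c "
from h import *
go(([.5274,.2873,.2],25.6),([.5594,-.1104,.2],98.4),([.5594,-.1104,.087],98.4))"
```

```text
t 3.4 [0.5264 0.2866 0.0726] [1.800e+02 1.000e-02 2.559e+01] w 0.0629 F [ 0.1 -0.1 -0. ] 0.0
N 3 row [0.008, -0.001, -0.849, 0.0, 0.0, -0.0]
N 9 row [-0.761, 0.566, 0.0, -0.0, 0.0, -0.941]
N 3 row [0.0, 0.0, 0.753, 0.0, -0.0, 0.0]
```

play_rows([
  [0, 0, 0, 0, 0, 0, 40],
  [0, 0, 0, 0, 0, 0, 40],
  [0, 0, -0.2, 0, 0, 0, 40],
  [0, 0, -0.6, 0, 0, 0, 40],
  [0, 0, -0.9, 0, 0, 0, 40],
  [0, 0, -0.8, 0, 0, 0, 40],
  [-0.4, 0.28, 0, 0, 0, -0.47, 40],
  [-0.76, 0.57, 0, 0, 0, -0.94, 40],
])

```text
t: 4.2
ee_pos: [0.496, 0.2242, 0.1996]
tool_rot: [180.0, -0.2, 38.1]
force: [-0.1, -1.6, -4.2]
width: 0.0594
grasp_force: 30.0
```

play_rows([
  [-0.76, 0.57, 0, 0, 0, -0.94, 40],
  [-0.76, 0.57, 0, 0, 0, -0.94, 40],
  [-0.76, 0.57, 0, 0, 0, -0.94, 40],
  [-0.76, 0.57, 0, 0, 0, -0.94, 40],
  [-0.76, 0.57, 0, 0, 0, -0.94, 40],
  [-0.76, 0.57, 0, 0, 0, -0.94, 40],
  [-0.76, 0.57, 0, 0, 0, -0.94, 40],
  [-0.38, 0.28, 0, 0, 0, -0.47, 40],
])

```text
t: 5.0
ee_pos: [0.5438, -0.0898, 0.1987]
tool_rot: [180.0, 0.0, 93.1]
force: [1.0, 0.1, -3.5]
width: 0.0598
grasp_force: 30.0
```

play_rows([
  [0, 0, 0, 0, 0, 0, 40],
  [0, 0, 0, 0, 0, 0, 40],
  [0, 0, 0, 0, 0, 0, 40],
  [0, 0, 0, 0, 0, 0, 40],
])

```text
t: 5.4
ee_pos: [0.5431, -0.0852, 0.1979]
tool_rot: [-180.0, -0.1, 93.1]
force: [0.5, -0.1, -3.7]
width: 0.0599
grasp_force: 30.0
```

```bash
python3 -c "
from h import *
go(([.5594,-.1104,.2],98.4))
plate(.05,.09,(.5366,.0433),.05,'pics/w2.png')"
```

```text
t 5.4 [ 0.5431 -0.0852  0.1979] [-1.7996e+02 -7.0000e-02  9.3110e+01] w 0.0599 F [ 0.5 -0.1 -3.7] 30.0
N 1 row [-0.52, 0.298, -0.042, -0.004, -0.008, -0.616]
rect [539.6  43.3] [42.3 41.5] ang -56.5 mean [0.5393 0.0438 0.0718] px 290 349 2 71
```

View pics/w2.png

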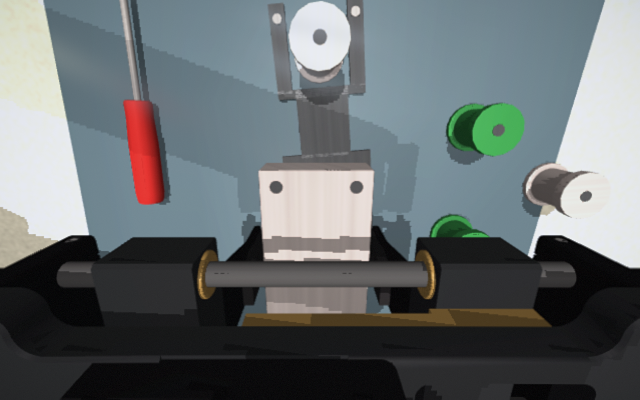

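Plate B is held square, with the pillar top at (320,36), 42 mm across and 71.8 mm high. I'll place it on the pad.

```bash
python3 -c "
from h import *
go(([.5606,-.1106,.15],98.2,2),([.5606,-.1106,.0855],98.2,3))"
```

```text
t 5.45 [ 0.5432 -0.0853  0.1979] [-1.7997e+02 -6.0000e-02  9.3110e+01] w 0.0598 F [ 0.1  0.6 -3.2] 30.0
N 2 row [-0.266, 0.155, 0.479, -0.002, -0.004, -0.296]
N 3 row [-0.0, -0.0, 0.43, 0.0, 0.0, -0.0]
```

play_rows([
  [-0.27, 0.155, 0.48, 0, 0, -0.3, 40],
  [-0.27, 0.155, 0.48, 0, 0, -0.3, 40],
  [0, 0, 0.4, 0, 0, 0, 40],
  [0, 0, 0.4, 0, 0, 0, 40],
  [0, 0, 0.25, 0, 0, 0, 40],
  [0, 0, 0, 0, 0, 0, 40],
  [0, 0, 0, 0, 0, 0, 40],
  [0, 0, 0, 0, 0, 0, 40],
])

```text
t: 6.25
ee_pos: [0.5616, -0.1121, 0.0985]
tool_rot: [179.9, -0.0, 98.2]
force: [-0.2, 0.1, -3.7]
width: 0.0596
grasp_force: 30.0
```

```bash
python3 -c "
from h import *
go(([.5606,-.1106,.0855],98.2,1))"
```

```text
t 6.25 [ 0.5616 -0.1121  0.0985] [ 1.7993e+02 -1.0000e-02  9.8220e+01] w 0.0596 F [-0.2  0.1 -3.7] 30.0
N 1 row [0.032, -0.015, 0.26, 0.009, -0.001, 0.002]
```

play_rows([
  [0.02, -0.015, 0.14, 0, 0, 0, 40],
  [0, 0, 0.13, 0, 0, 0, 40],
  [0, 0, 0, 0, 0, 0, 40],
  [0, 0, 0, 0, 0, 0, 40],
  [0, 0, 0, 0, 0, 0, 100],
  [0, 0, 0, 0, 0, 0, 100],
  [0, 0, 0, 0, 0, 0, 100],
  [0, 0, 0, 0, 0, 0, 100],
])

```text
t: 7.05
ee_pos: [0.56, -0.1113, 0.0839]
tool_rot: [-180.0, -0.0, 98.2]
force: [0.0, -0.3, 0.5]
width: 0.0827
grasp_force: 0.0
```

```bash
python3 -c "
from h import *
go(([.5605,-.11,.22],98.2),([.4285,-.4055,.17],6.7))"
```

```text
t 7.05 [ 0.56   -0.1113  0.0839] [-1.7998e+02 -2.0000e-02  9.8200e+01] w 0.0827 F [ 0.  -0.3  0.5] 0.0
N 3 row [0.008, 0.004, -0.907, -0.001, -0.001, -0.0]
N 11 row [-0.647, 0.106, 0.091, -0.0, -0.0, 0.968]
```

play_rows([
  [0, 0, -0.5, 0, 0, 0, 100],
  [0, 0, -0.9, 0, 0, 0, 100],
  [0, 0, -0.9, 0, 0, 0, 100],
  [-0.32, 0.05, -0.4, 0, 0, 0.48, 100],
  [-0.65, 0.106, 0.09, 0, 0, 0.97, 100],
  [-0.65, 0.106, 0.09, 0, 0, 0.97, 100],
  [-0.65, 0.106, 0.09, 0, 0, 0.97, 100],
  [-0.65, 0.106, 0.09, 0, 0, 0.97, 100],
])

```text
t: 7.85
ee_pos: [0.567, -0.2578, 0.2007]
tool_rot: [-180.0, 0.0, 60.4]
force: [-0.4, 0.2, 0.1]
width: 0.0868
grasp_force: 0.0
```

play_rows([
  [-0.65, 0.106, 0.09, 0, 0, 0.97, 100],
  [-0.65, 0.106, 0.09, 0, 0, 0.97, 100],
  [-0.65, 0.106, 0.09, 0, 0, 0.97, 100],
  [-0.65, 0.106, 0.09, 0, 0, 0.97, 100],
  [-0.65, 0.106, 0.09, 0, 0, 0.97, 100],
  [-0.65, 0.106, 0.09, 0, 0, 0.97, 100],
  [-0.32, 0.05, 0.05, 0, 0, 0.48, 100],
  [0, 0, 0, 0, 0, 0, 100],
])

```text
t: 8.65
ee_pos: [0.4233, -0.4083, 0.1711]
tool_rot: [-180.0, 0.1, 6.3]
force: [0.2, 0.1, -0.1]
width: 0.087
grasp_force: 0.0
```

play_rows([
  [0, 0, 0, 0, 0, 0, 100],
  [0, 0, 0, 0, 0, 0, 100],
  [0, 0, 0, 0, 0, 0, 100],
])

```text
t: 8.95
ee_pos: [0.4274, -0.4064, 0.1714]
tool_rot: [-180.0, 0.0, 6.8]
force: [-0.2, 0.1, -0.1]
width: 0.087
grasp_force: 0.0
```

```bash
python3 -c "
from h import *
go(); plate(.012,.04,(.4285,-.4055),.09)
go(([.4285,-.406,.12],6.7,2))"
```

```text
t 8.95 [ 0.4274 -0.4064  0.1714] [-1.7999e+02  1.0000e-02  6.7500e+00] w 0.087 F [-0.2  0.1 -0.1] 0.0
rect [ 431.9 -409.4] [98.7 58. ] ang 6.4 mean [ 0.435  -0.409   0.0238] px 286 353 145 249
t 9.0 [ 0.4272 -0.4065  0.1713] [-1.7998e+02  1.0000e-02  6.7200e+00] w 0.0868 F [ 0.1  0.8 -0.6] 0.0
N 2 row [0.014, -0.003, 0.513, -0.001, 0.001, 0.001]
```

play_rows([
  [0.045, 0.035, 0.5, 0, 0, 0, 100],
  [0.045, 0.035, 0.5, 0, 0, 0, 100],
  [0, 0, 0.5, 0, 0, 0, 100],
  [0, 0, 0.44, 0, 0, 0, 100],
  [0, 0, 0, 0, 0, 0, 100],
  [0, 0, 0, 0, 0, 0, 40],
  [0, 0, 0, 0, 0, 0, 40],
  [0, 0, 0, 0, 0, 0, 40],
])

```text
t: 9.8
ee_pos: [0.4314, -0.4102, 0.0753]
tool_rot: [180.0, -0.0, 6.6]
force: [-0.1, -0.1, -0.1]
width: 0.07
grasp_force: 0.0
```

play_rows([
  [0, 0, 0, 0, 0, 0, 40],
  [0, 0, 0, 0, 0, 0, 40],
  [0, 0, 0, 0, 0, 0, 40],
])

```text
t: 10.1
ee_pos: [0.4312, -0.4098, 0.0749]
tool_rot: [-180.0, -0.0, 6.6]
force: [-0.0, 2.1, 6.8]
width: 0.0599
grasp_force: 30.0
```

```bash
python3 -c "
from h import *
go(([.4319,-.409,.21],6.4),([.5606,-.1106,.21],98.2))"
```

```text
t 10.1 [ 0.4312 -0.4098  0.0749] [-1.7996e+02 -1.0000e-02  6.6000e+00] w 0.0599 F [-0.   2.1  6.8] 30.0
N 3 row [0.005, -0.005, -0.901, -0.002, -0.0, 0.008]
N 12 row [0.574, -0.189, -0.0, -0.0, 0.0, -0.89]
```

play_rows([
  [0, 0, -0.5, 0, 0, 0, 40],
  [0, 0, -0.9, 0, 0, 0, 40],
  [0, 0, -0.9, 0, 0, 0, 40],
  [0.28, -0.09, -0.4, 0, 0, -0.45, 40],
  [0.574, -0.19, 0, 0, 0, -0.89, 40],
  [0.574, -0.19, 0, 0, 0, -0.89, 40],
  [0.574, -0.19, 0, 0, 0, -0.89, 40],
  [0.574, -0.19, 0, 0, 0, -0.89, 40],
])

```text
t: 10.9
ee_pos: [0.5364, -0.3258, 0.2089]
tool_rot: [-180.0, 0.0, 41.4]
force: [1.1, -0.4, -3.8]
width: 0.0595
grasp_force: 30.0
```

play_rows([
  [0.574, -0.19, 0, 0, 0, -0.89, 40],
  [0.574, -0.19, 0, 0, 0, -0.89, 40],
  [0.574, -0.19, 0, 0, 0, -0.89, 40],
  [0.574, -0.19, 0, 0, 0, -0.89, 40],
  [0.574, -0.19, 0, 0, 0, -0.89, 40],
  [0.574, -0.19, 0, 0, 0, -0.89, 40],
  [0.574, -0.19, 0, 0, 0, -0.89, 40],
  [0.28, -0.09, 0, 0, 0, -0.45, 40],
])

```text
t: 11.7
ee_pos: [0.5568, -0.1077, 0.2087]
tool_rot: [-179.9, -0.1, 98.9]
force: [-0.4, 1.0, -3.5]
width: 0.0598
grasp_force: 30.0
```

play_rows([
  [0, 0, 0, 0, 0, 0, 40],
  [0, 0, 0, 0, 0, 0, 40],
  [0, 0, 0, 0, 0, 0, 40],
  [0, 0, 0, 0, 0, 0, 40],
])

```text
t: 12.1
ee_pos: [0.5574, -0.1122, 0.2093]
tool_rot: [-180.0, 0.0, 98.3]
force: [-0.5, -0.7, -2.8]
width: 0.0599
grasp_force: 30.0
```

```bash
python3 -c "
from h import *
go(([.5605,-.1108,.16],98.2,2),([.5605,-.1108,.113],98.2,2))"
```

```text
t 12.1 [ 0.5574 -0.1122  0.2093] [-1.7996e+02  2.0000e-02  9.8300e+01] w 0.0599 F [-0.5 -0.7 -2.8] 30.0
N 2 row [0.009, 0.033, 0.493, -0.002, 0.001, 0.006]
N 2 row [-0.0, -0.0, 0.47, 0.0, 0.0, -0.0]
```

play_rows([
  [0.01, 0.03, 0.49, 0, 0, 0, 40],
  [0.01, 0.03, 0.49, 0, 0, 0, 40],
  [0, 0, 0.4, 0, 0, 0, 40],
  [0, 0, 0.35, 0, 0, 0, 40],
  [0, 0, 0.15, 0, 0, 0, 40],
  [0, 0, 0, 0, 0, 0, 40],
  [0, 0, 0, 0, 0, 0, 40],
  [0, 0, 0, 0, 0, 0, 40],
])

```text
t: 12.9
ee_pos: [0.5608, -0.1096, 0.1163]
tool_rot: [179.9, -0.0, 98.4]
force: [0.7, -0.7, -3.9]
width: 0.0596
grasp_force: 30.0
```

```bash
python3 -c "
from h import *
go(([.5605,-.1108,.111],98.2,1),([.5605,-.1108,.24],98.2),([.37,-.237,.17],15.6))"
```

```text
t 12.9 [ 0.5608 -0.1096  0.1163] [179.94  -0.    98.44] w 0.0596 F [ 0.7 -0.7 -3.9] 30.0
N 1 row [-0.022, -0.01, 0.107, 0.007, -0.0, 0.028]
N 3 row [0.0, 0.0, -0.86, 0.0, 0.0, -0.0]
N 10 row [-0.442, -0.23, 0.14, 0.0, -0.0, 0.961]
```

play_rows([
  [-0.02, -0.01, 0.06, 0, 0, 0, 40],
  [0, 0, 0.055, 0, 0, 0, 40],
  [0, 0, 0, 0, 0, 0, 40],
  [0, 0, 0, 0, 0, 0, 40],
  [0, 0, 0, 0, 0, 0, 100],
  [0, 0, 0, 0, 0, 0, 100],
  [0, 0, 0, 0, 0, 0, 100],
  [0, 0, 0, 0, 0, 0, 100],
])

```text
t: 13.7
ee_pos: [0.5599, -0.1104, 0.1096]
tool_rot: [-180.0, -0.0, 98.5]
force: [-0.1, -0.3, -0.3]
width: 0.0824
grasp_force: 0.0
```

play_rows([
  [0, 0, -0.5, 0, 0, 0, 100],
  [0, 0, -0.9, 0, 0, 0, 100],
  [0, 0, -0.9, 0, 0, 0, 100],
  [-0.22, -0.11, -0.3, 0, 0, 0.48, 100],
  [-0.44, -0.23, 0.14, 0, 0, 0.96, 100],
  [-0.44, -0.23, 0.14, 0, 0, 0.96, 100],
  [-0.44, -0.23, 0.14, 0, 0, 0.96, 100],
  [-0.44, -0.23, 0.14, 0, 0, 0.96, 100],
])

```text
t: 14.5
ee_pos: [0.4984, -0.2028, 0.2114]
tool_rot: [-180.0, 0.0, 61.0]
force: [-0.2, 0.5, -1.1]
width: 0.0866
grasp_force: 0.0
```

play_rows([
  [-0.44, -0.23, 0.14, 0, 0, 0.96, 100],
  [-0.44, -0.23, 0.14, 0, 0, 0.96, 100],
  [-0.44, -0.23, 0.14, 0, 0, 0.96, 100],
  [-0.44, -0.23, 0.14, 0, 0, 0.96, 100],
  [-0.44, -0.23, 0.14, 0, 0, 0.96, 100],
  [-0.22, -0.11, 0.07, 0, 0, 0.48, 100],
  [0, 0, 0, 0, 0, 0, 100],
  [0, 0, 0, 0, 0, 0, 100],
])

```text
t: 15.3
ee_pos: [0.3714, -0.2361, 0.1736]
tool_rot: [-179.9, -0.1, 16.1]
force: [0.3, 0.5, 0.1]
width: 0.087
grasp_force: 0.0
```

play_rows([
  [0, 0, 0, 0, 0, 0, 100],
  [0, 0, 0, 0, 0, 0, 100],
])

```text
t: 15.5
ee_pos: [0.3713, -0.2366, 0.1735]
tool_rot: [179.9, 0.1, 16.0]
force: [-0.6, -0.6, 0.3]
width: 0.0869
grasp_force: 0.0
```

```bash
python3 -c "
from h import *
go(([.373,-.239,.12],15.6,2)); plate(.006,.02,(.37,-.237),.09)
i,W=world('top')
m=(W[...,2]>.045)&(W[...,2]<.068)&(np.hypot(W[...,0]-.56,W[...,1]+.11)<.08)
(c,s,a)=cv2.minAreaRect((W[m][:,:2]*1000).astype(np.float32));print('stack',c,s,a,np.median(W[m][:,2]),W[m].mean(0))"
```

```text
t 15.5 [ 0.3713 -0.2366  0.1735] [1.7995e+02 5.0000e-02 1.6030e+01] w 0.0869 F [-0.6 -0.6  0.3] 0.0
N 2 row [0.01, 0.027, 0.535, 0.003, 0.003, 0.025]
rect [ 373.  -236.9] [98.6 58. ] ang 15.0 mean [ 0.3757 -0.2363  0.0118] px 285 349 146 245
stack (559.138427734375, -111.83818817138672) (60.71681213378906, 100.56439971923828) 8.373530387878418 0.06085195351063777 [ 0.55812133 -0.11121073  0.06058089]
```

play_rows([
  [0.015, 0, 0.5, 0, 0, 0.06, 100],
  [0.015, 0, 0.5, 0, 0, 0.05, 100],
  [0, 0, 0.5, 0, 0, 0, 100],
  [0, 0, 0.4, 0, 0, 0, 100],
  [0, 0, 0.12, 0, 0, 0, 100],
  [0, 0, 0, 0, 0, 0, 40],
  [0, 0, 0, 0, 0, 0, 40],
  [0, 0, 0, 0, 0, 0, 40],
])

```text
t: 16.4
ee_pos: [0.3727, -0.2361, 0.0731]
tool_rot: [180.0, -0.1, 15.0]
force: [0.4, -0.9, -0.4]
width: 0.0706
grasp_force: 0.0
```

play_rows([
  [0, 0, 0, 0, 0, 0, 40],
  [0, 0, 0, 0, 0, 0, 40],
  [0, 0, 0, 0, 0, 0, 40],
])

```text
t: 16.7
ee_pos: [0.3726, -0.2358, 0.0728]
tool_rot: [-180.0, -0.1, 15.0]
force: [-0.5, 2.1, 8.4]
width: 0.0598
grasp_force: 30.0
```

```bash
python3 -c "
from h import *
go(([.373,-.237,.24],15),([.5597,-.1108,.24],98.3))"
```

```text
t 16.7 [ 0.3726 -0.2358  0.0728] [-1.7997e+02 -6.0000e-02  1.5030e+01] w 0.0598 F [-0.5  2.1  8.4] 30.0
N 4 row [0.001, 0.006, -0.836, -0.001, -0.002, 0.001]
N 10 row [0.467, 0.156, 0.0, 0.0, 0.0, -0.969]
```

play_rows([
  [0, 0, -0.5, 0, 0, 0, 40],
  [0, 0, -0.9, 0, 0, 0, 40],
  [0, 0, -0.9, 0, 0, 0, 40],
  [0, 0, -0.7, 0, 0, 0, 40],
  [0.23, 0.08, -0.34, 0, 0, -0.485, 40],
  [0.467, 0.156, 0, 0, 0, -0.97, 40],
  [0.467, 0.156, 0, 0, 0, -0.97, 40],
  [0.467, 0.156, 0, 0, 0, -0.97, 40],
])

```text
t: 17.5
ee_pos: [0.4438, -0.2221, 0.215]
tool_rot: [-179.1, -0.3, 40.3]
force: [-0.9, 0.7, -0.3]
width: 0.0597
grasp_force: 30.0
```

play_rows([
  [0.467, 0.156, 0, 0, 0, -0.97, 40],
  [0.467, 0.156, 0, 0, 0, -0.97, 40],
  [0.467, 0.156, 0, 0, 0, -0.97, 40],
  [0.467, 0.156, 0, 0, 0, -0.97, 40],
  [0.467, 0.156, 0, 0, 0, -0.97, 40],
  [0.467, 0.156, 0, 0, 0, -0.97, 40],
  [0.23, 0.08, 0, 0, 0, -0.485, 40],
  [0, 0, 0, 0, 0, 0, 40],
])

```text
t: 18.3
ee_pos: [0.5531, -0.113, 0.2149]
tool_rot: [-179.5, -0.8, 94.4]
force: [-1.1, 0.2, -1.9]
width: 0.0593
grasp_force: 30.0
```

play_rows([
  [0, 0, 0, 0, 0, 0, 40],
  [0, 0, 0, 0, 0, 0, 40],
  [0, 0, 0, 0, 0, 0, 40],
])

```text
t: 18.6
ee_pos: [0.5522, -0.1162, 0.2152]
tool_rot: [-179.5, -0.8, 94.0]
force: [-0.4, 0.1, -2.8]
width: 0.0595
grasp_force: 30.0
```

```bash
python3 -c "
from h import *
go(([.5597,-.1111,.15],98.4,2),([.5597,-.1111,.135],98.4,1))"
```

```text
t 18.6 [ 0.5522 -0.1162  0.2152] [-179.55   -0.77   93.95] w 0.0595 F [-0.4  0.1 -2.8] 30.0
N 2 row [0.038, 0.083, 0.652, -0.024, -0.046, -0.259]
N 1 row [-0.0, 0.0, 0.3, 0.0, -0.0, 0.0]
```

play_rows([
  [0.04, 0.08, 0.45, -0.024, -0.046, -0.26, 40],
  [0.04, 0.08, 0.45, -0.024, -0.046, -0.26, 40],
  [0, 0, 0.4, 0, 0, 0, 40],
  [0, 0, 0.2, 0, 0, 0, 40],
  [0, 0, 0, 0, 0, 0, 40],
  [0, 0, 0, 0, 0, 0, 40],
  [0, 0, 0, 0, 0, 0, 40],
])

```text
t: 19.3
ee_pos: [0.5605, -0.1104, 0.1412]
tool_rot: [179.9, 0.0, 98.5]
force: [1.2, -0.4, -1.3]
width: 0.0594
grasp_force: 30.0
```

```bash
python3 -c "
from h import *
go(([.5597,-.1111,.1325],98.4,1),([.5597,-.1111,.22],98.4),([.612,-.275,.17],-1.9))"
```

```text
t 19.3 [ 0.5605 -0.1104  0.1412] [1.7991e+02 1.0000e-02 9.8550e+01] w 0.0594 F [ 1.2 -0.4 -1.3] 30.0
N 1 row [-0.011, -0.017, 0.175, 0.01, 0.001, 0.017]
N 2 row [-0.0, 0.0, -0.875, 0.0, -0.0, 0.0]
N 13 row [-0.17, 0.249, 0.077, -0.0, -0.0, 0.898]
```

play_rows([
  [-0.01, -0.015, 0.1, 0, 0, 0, 40],
  [0, 0, 0.085, 0, 0, 0, 40],
  [0, 0, 0, 0, 0, 0, 40],
  [0, 0, 0, 0, 0, 0, 40],
  [0, 0, 0, 0, 0, 0, 100],
  [0, 0, 0, 0, 0, 0, 100],
  [0, 0, 0, 0, 0, 0, 100],
  [0, 0, 0, 0, 0, 0, 100],
])

```text
t: 20.1
ee_pos: [0.5592, -0.1106, 0.1308]
tool_rot: [-180.0, -0.0, 98.6]
force: [0.8, 0.2, -0.6]
width: 0.0824
grasp_force: 0.0
```

play_rows([
  [0, 0, -0.4, 0, 0, 0, 100],
  [0, 0, -0.7, 0, 0, 0, 100],
  [0, 0, -0.7, 0, 0, 0, 100],
  [-0.08, 0.12, 0, 0, 0, 0.45, 100],
  [-0.17, 0.25, 0.08, 0, 0, 0.9, 100],
  [-0.17, 0.25, 0.08, 0, 0, 0.9, 100],
  [-0.17, 0.25, 0.08, 0, 0, 0.9, 100],
  [-0.17, 0.25, 0.08, 0, 0, 0.9, 100],
])

```text
t: 20.9
ee_pos: [0.6115, -0.1529, 0.2045]
tool_rot: [-180.0, -0.0, 63.5]
force: [0.2, -0.3, 0.3]
width: 0.0869
grasp_force: 0.0
```

play_rows([
  [-0.17, 0.25, 0.08, 0, 0, 0.9, 100],
  [-0.17, 0.25, 0.08, 0, 0, 0.9, 100],
  [-0.17, 0.25, 0.08, 0, 0, 0.9, 100],
  [-0.17, 0.25, 0.08, 0, 0, 0.9, 100],
  [-0.17, 0.25, 0.08, 0, 0, 0.9, 100],
  [-0.17, 0.25, 0.08, 0, 0, 0.9, 100],
  [-0.17, 0.25, 0.08, 0, 0, 0.9, 100],
  [-0.17, 0.25, 0.08, 0, 0, 0.9, 100],
])

```text
t: 21.7
ee_pos: [0.6158, -0.2686, 0.1724]
tool_rot: [180.0, 0.0, 1.6]
force: [-0.5, 0.6, -0.8]
width: 0.0872
grasp_force: 0.0
```

play_rows([
  [-0.08, 0.12, 0.04, 0, 0, 0.45, 100],
  [0, 0, 0, 0, 0, 0, 100],
  [0, 0, 0, 0, 0, 0, 100],
  [0, 0, 0, 0, 0, 0, 100],
  [0, 0, 0, 0, 0, 0, 100],
])

```text
t: 22.2
ee_pos: [0.6125, -0.2735, 0.171]
tool_rot: [-180.0, -0.0, -1.9]
force: [-0.2, -0.3, -0.9]
width: 0.0868
grasp_force: 0.0
```

```bash
python3 -c "
from h import *
go(([.612,-.275,.17],-1.9,2)); plate(.01,.03,(.612,-.275),.13,'pics/w3.png')
i,W=world('top')
m=(W[...,2]>.062)&(W[...,2]<.082)&(np.hypot(W[...,0]-.56,W[...,1]+.11)<.08)
(c,s,a)=cv2.minAreaRect((W[m][:,:2]*1000).astype(np.float32));print('stack',c,s,a,np.median(W[m][:,2]),W[m].mean(0))
m=(W[...,2]>.06)&(np.hypot(W[...,0]-.537,W[...,1]-.043)<.04);print('pillar',W[m].mean(0))"
```

```text
t 22.2 [ 0.6125 -0.2735  0.171 ] [-1.7997e+02 -2.0000e-02 -1.8500e+00] w 0.0868 F [-0.2 -0.3 -0.9] 0.0
N 2 row [-0.005, 0.015, 0.01, -0.001, -0.001, 0.003]
rect [ 633.7 -272.9] [157.5  38.3] ang -1.2 mean [ 0.6408 -0.273   0.0199] px 290 336 87 259
stack (575.4716796875, -77.62136840820312) (17.83308219909668, 39.26618194580078) 18.446136474609375 0.07257601470365249 [ 0.57510221 -0.07243453  0.07211771]
pillar [0.53656177 0.04340757 0.07267184]
```

View pics/w3.png

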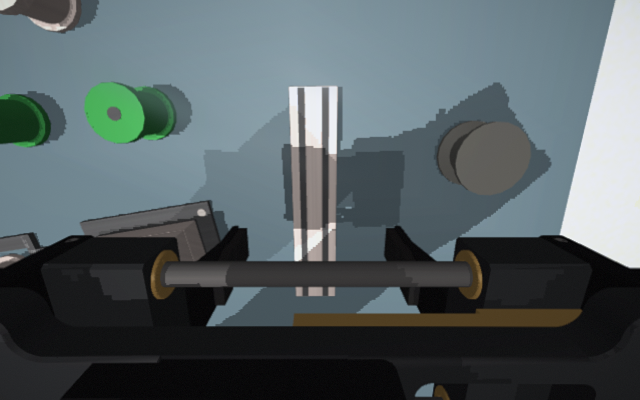

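The rail is at (315,190), with its far end at (315,87). Its 20 mm height and 38 mm width fit, and its near end is hidden by the gripper. From the far end the centre is (0.613,-0.2725), which agrees with the top view.

play_rows([
  [0.01, -0.02, 0.5, 0, 0, -0.05, 100],
  [0, 0, 0.5, 0, 0, 0, 100],
  [0, 0, 0.5, 0, 0, 0, 100],
  [0, 0, 0.4, 0, 0, 0, 60],
  [0, 0, 0.05, 0, 0, 0, 60],
  [0, 0, 0, 0, 0, 0, 20],
  [0, 0, 0, 0, 0, 0, 20],
  [0, 0, 0, 0, 0, 0, 20],
])

```text
t: 23.1
ee_pos: [0.6131, -0.2737, 0.0747]
tool_rot: [180.0, -0.1, -1.5]
force: [-0.4, 1.2, 0.9]
width: 0.0547
grasp_force: 0.0
```

play_rows([
  [0, 0, 0, 0, 0, 0, 20],
  [0, 0, 0, 0, 0, 0, 20],
  [0, 0, 0, 0, 0, 0, 20],
  [0, 0, 0, 0, 0, 0, 20],
])

```text
t: 23.5
ee_pos: [0.6129, -0.2731, 0.0739]
tool_rot: [-180.0, -0.0, -1.5]
force: [0.1, 2.4, 5.4]
width: 0.0394
grasp_force: 30.0
```

```bash
python3 -c "
from h import *
go(([.613,-.2725,.24],-1.4),([.549,-.034,.24],98.4))"
```

```text
t 23.5 [ 0.6129 -0.2731  0.0739] [-1.7998e+02 -4.0000e-02 -1.5300e+00] w 0.0394 F [0.1 2.4 5.4] 30.0
N 4 row [0.001, -0.003, -0.83, -0.001, -0.001, -0.004]
N 12 row [0.229, -0.408, -0.0, -0.0, 0.0, -0.968]
```

play_rows([
  [0, 0, -0.4, 0, 0, 0, 20],
  [0, 0, -0.8, 0, 0, 0, 20],
  [0, 0, -0.8, 0, 0, 0, 20],
  [0, 0, -0.8, 0, 0, 0, 20],
  [0.115, -0.2, -0.5, 0, 0, -0.485, 20],
  [0.23, -0.41, 0, 0, 0, -0.97, 20],
  [0.23, -0.41, 0, 0, 0, -0.97, 20],
  [0.23, -0.41, 0, 0, 0, -0.97, 20],
])

```text
t: 24.3
ee_pos: [0.6407, -0.1966, 0.2396]
tool_rot: [180.0, -0.0, 27.9]
force: [-0.2, 0.7, -3.4]
width: 0.0397
grasp_force: 30.0
```

play_rows([
  [0.23, -0.41, 0, 0, 0, -0.97, 20],
  [0.23, -0.41, 0, 0, 0, -0.97, 20],
  [0.23, -0.41, 0, 0, 0, -0.97, 20],
  [0.23, -0.41, 0, 0, 0, -0.97, 20],
  [0.23, -0.41, 0, 0, 0, -0.97, 20],
  [0.23, -0.41, 0, 0, 0, -0.97, 20],
  [0.23, -0.41, 0, 0, 0, -0.97, 20],
  [0.23, -0.41, 0, 0, 0, -0.97, 20],
])

```text
t: 25.1
ee_pos: [0.5577, -0.0391, 0.239]
tool_rot: [180.0, 0.0, 94.6]
force: [0.0, 0.1, -2.3]
width: 0.0399
grasp_force: 30.0
```

play_rows([
  [0.115, -0.2, 0, 0, 0, -0.485, 20],
  [0, 0, 0, 0, 0, 0, 20],
  [0, 0, 0, 0, 0, 0, 20],
  [0, 0, 0, 0, 0, 0, 20],
  [0, 0, 0, 0, 0, 0, 20],
])

```text
t: 25.6
ee_pos: [0.5485, -0.035, 0.2385]
tool_rot: [-180.0, 0.0, 98.4]
force: [-1.4, 0.2, -2.5]
width: 0.0397
grasp_force: 30.0
```

```bash
python3 -c "
from h import *
go(([.549,-.034,.17],98.4,2),([.549,-.034,.148],98.4,1))
i,W=world('wrist');cv2.imwrite('pics/w4.png',i)"
```

```text
t 25.6 [ 0.5485 -0.035   0.2385] [-1.800e+02  5.000e-02  9.837e+01] w 0.0397 F [-1.4  0.2 -2.5] 30.0
N 2 row [0.01, 0.007, 0.685, -0.0, 0.003, -0.002]
N 1 row [0.0, -0.0, 0.44, 0.0, -0.0, 0.0]
```

View pics/w4.png

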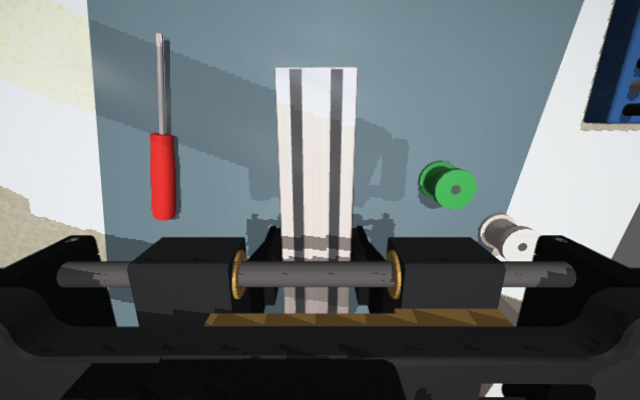

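The rail is held straight at (316,190), above the fork. I'll lower it.

play_rows([
  [0.01, 0.01, 0.5, 0, 0, 0, 20],
  [0, 0, 0.5, 0, 0, 0, 20],
  [0, 0, 0.5, 0, 0, 0, 20],
  [0, 0, 0.2, 0, 0, 0, 20],
  [0, 0, 0, 0, 0, 0, 20],
  [0, 0, 0, 0, 0, 0, 20],
  [0, 0, 0, 0, 0, 0, 20],
])

```text
t: 26.35
ee_pos: [0.5493, -0.0339, 0.1546]
tool_rot: [179.9, -0.0, 98.5]
force: [0.2, 0.0, -2.4]
width: 0.0396
grasp_force: 30.0
```

```bash
python3 -c "
from h import *
go(([.549,-.034,.146],98.4,1))"
```

```text
t 26.35 [ 0.5493 -0.0339  0.1546] [179.9   -0.    98.47] w 0.0396 F [ 0.2  0.  -2.4] 30.0
N 1 row [-0.0, -0.006, 0.173, 0.012, -0.0, 0.009]
```

play_rows([
  [0, 0, 0.09, 0, 0, 0, 20],
  [0, 0, 0.09, 0, 0, 0, 20],
  [0, 0, 0, 0, 0, 0, 20],
  [0, 0, 0, 0, 0, 0, 20],
  [0, 0, 0, 0, 0, 0, 80],
  [0, 0, 0, 0, 0, 0, 80],
  [0, 0, 0, 0, 0, 0, 80],
  [0, 0, 0, 0, 0, 0, 80],
])

```text
t: 27.15
ee_pos: [0.5485, -0.0338, 0.1443]
tool_rot: [-180.0, -0.0, 98.5]
force: [-0.3, 0.4, -0.1]
width: 0.0635
grasp_force: 0.0
```

play_rows([
  [0, 0, -0.3, 0, 0, 0, 80],
  [0, 0, -0.8, 0, 0, 0, 80],
  [0, 0, -0.8, 0, 0, 0, 80],
  [-0.5, -0.7, 0, 0, 0, 0, 80],
  [-0.5, -0.7, 0, 0, 0, 0, 80],
  [-0.5, -0.7, 0, 0, 0, 0, 80],
  [-0.3, 0, 0, 0, 0, 0, 80],
  [0, 0, 0, 0, 0, 0, 80],
])

```text
t: 27.95
ee_pos: [0.4576, -0.1406, 0.2407]
tool_rot: [179.8, -0.2, 98.3]
force: [-0.1, 0.0, -0.0]
width: 0.0698
grasp_force: 0.0
```

play_rows([
  [0, 0, 0, 0, 0, 0, 80],
  [0, 0, 0, 0, 0, 0, 80],
  [0, 0, 0, 0, 0, 0, 80],
  [0, 0, 0, 0, 0, 0, 80],
])

```text
t: 28.35
ee_pos: [0.4581, -0.1378, 0.2392]
tool_rot: [-179.9, 0.1, 98.5]
force: [0.2, 0.2, 0.3]
width: 0.0698
grasp_force: 0.0
```

```bash
python3 -c "
from h import *
go()
i,W=world('top');cv2.imwrite('pics/t5.png',cv2.resize(i[130:300,160:500],None,fx=2.3,fy=2.3))
m=(W[...,2]>.084)&(W[...,2]<.105)&(np.hypot(W[...,0]-.549,W[...,1]+.036)<.12)
(c,s,a)=cv2.minAreaRect((W[m][:,:2]*1000).astype(np.float32));P=W[m];print('rail',c,s,a,P.mean(0))
A=np.c_[P[:,:2]-P[:,:2].mean(0),np.ones(len(P))];print('tilt',np.linalg.lstsq(A,P[:,2],rcond=None)[0])"
```

```text
t 28.35 [ 0.4581 -0.1378  0.2392] [-1.7993e+02  6.0000e-02  9.8540e+01] w 0.0698 F [0.2 0.2 0.3] 0.0
rail (545.6203002929688, -21.06769561767578) (41.018436431884766, 172.49429321289062) 8.525867462158203 [ 0.54517331 -0.01963807  0.09270513]
tilt [0.01479486 0.00379546 0.09270513]
```

View pics/t5.png

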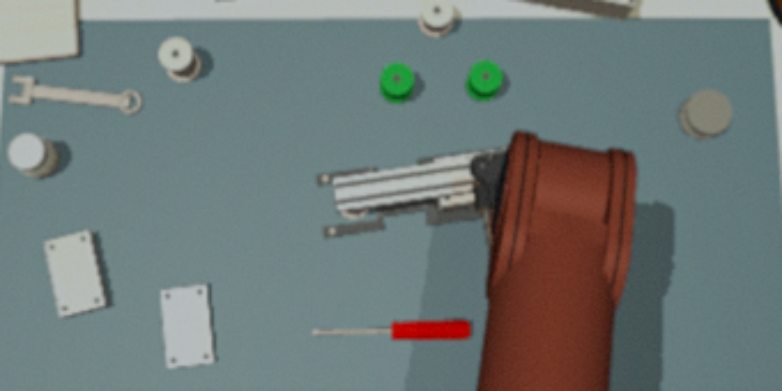

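The rail lies level with its top at 92.7 mm, and its centre is about (0.548,-0.035) at 98.5°. It spans (340,190) to (480,180) in the crop. The bystanders are untouched, so I'm handing in.

```bash
python3 -c "
from h import *
print(robot.hand_in())"
```

```text
the job is handed in; nothing more can be done
None
```

I handed the job in at about 28 s of the 72 s allowed: two thick plates and one thin plate are stacked on the pad to match the 72 mm pillar. The rail lies across both, released, its visible part measuring level and its centre within about 2 mm of the jig's middle; hand-in returned no verdict.

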